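# Hang a specimen in the conditioning chest and hold its lid ajar for the purge

### The arm

A 6-joint arm with a two-finger parallel gripper is mounted at the origin on the work surface. World frame = base frame: x ahead of the robot, y to its left, z up, the work surface at z = 0. Lengths are in m, angles in rad, forces in N, time in s.
With the tool pointing down it reaches from about 0.3 to 0.775 m from the base axis. Payload 14.6 kg.
Tool frame: the origin (TCP) lies midway between the tips of the shut fingers; the grasp point (between the pads) lies 19 mm behind it (tcp_to_grasp is the distance from the TCP to the grasp point, in m); z points along the fingers, y is the line along which they close (so a half turn about z gives the same grasp; the last joint's range is limited). The gripper opens to 94 mm and grips with 3 to 60 N. Pads are 16 mm wide; open, the fingers measure 119 mm over their backs; the gripper's body (75 mm by 177 mm) begins 78 mm behind the grasp point.
Start: joints at [1.245, 0.3, 1.521, -0, 1.321, -0.067], TCP at [0.141, 0.532, 0.205] pointing down, gripper open.
Joint ranges: [-3.03, 3.03], [-0.79, 2.21], [0.23, 2.52], [-1.04, 4.18], [0, 3.07], [-2.55, 2.55]. Speed limits (rad/s): [2.22, 2.22, 2.57, 3.14, 3.14, 3.14].

### API

Orientations are given as [roll, pitch, yaw] about the fixed x, y, z axes, in that order (R = Rz(yaw) Ry(pitch) Rx(roll)).
In Python, from station import * gives the robot as it stands.
- The arm moves only by the tool send_rows, never from a script. Its argument "motion" is a list of rows, each a list of 3 entries, a list of its own where there are three numbers: the shift along the tool's x, y, z in units of 0.03 m (1.0 is 0.03 m), then the turn, a rotation vector about the tool's x, y, z in units of 0.12 rad (1.0 is 0.12 rad), then the opening, from -1 (shut) to 1 (fully open). In form: [[[x, y, z], [rx, ry, rz], grip], ...]. A call has 1 to 12 rows; each row shifts and turns the commanded pose from where the row before left it, along the tool's axes as they then stand; what a row does not reach is not made up. A row lasts 1/10 s, in which the tool goes at most 50 mm and 8.59 degrees, less where a joint would pass 70% of its speed; a pose out of reach is approached as far as the arm can. A call with a number of a shift or a turn outside -1 to 1 is refused whole. A call with a gripper value outside its range is refused whole. The fingers move at their own pace and stop on an object; "squeeze" is the grip in N (left out, the last holds). Time passes only in rows, so rows that do not move let the fingers close. It gives the time, the measured TCP pose, the force, the opening and the grip force at its end, in the units of the state.
- get_obs(): the state, without advancing time (a new reading comes with each control period).
- camera(name): name is "side" or "top" or "wrist"; returns a dict with "pixels" (400x640x3 uint8, red, green, blue), "depth" (400x640 float32, m along the optical axis (not along the pixel's ray), 0 where there is no reading), "fx", "fy", "cx", "cy" (pixels), "rvec" (rotation vector, rad) and "tvec" (3), from world to camera coordinates, as OpenCV has them. Camera axes: x right, y down, z forward; pixel columns grow to the right and rows downward; lengths in m; the calibration is good to about 2 mm. The wrist camera is an equidistant fisheye: a pixel r from the principal point sees the ray r / f radians off the axis. A picture is of the moment at which its call begins.
- hand_in(): hands the job in; it is judged then, once.
The state is a dict: "time_s": time; "qpos": joint angles; "joint_vel": joint speeds; "tau": joint torques, N m; "ee_pos": TCP position; "eef_rot": TCP orientation; "force": force on the tool from outside, world axes, zero at the start; "moment": the same for the moment, N m; "grip_width": finger opening in m; "grip_force": force on a finger pad.
Only numpy, scipy, OpenCV 4.12 (cv2) and the standard library are available. Lean on these libraries where they do the work, as an engineer would, in place of code of your own. Each camera call takes 0.05 s, during which the arm holds its last target. There are 200 camera calls.

### The job

Take the specimen hanger from the slotted rack, hook it over the rail in the open conditioning chest at the end nearest the robot, and slide it along, without lifting it off or touching the purge nozzle, until it hangs free straight in front of the nozzle. Then take the lid's bar handle, bring the lid down without letting it drop, and hold it ajar at 30 degrees above closed for the gas purge. Finish while still holding the lid there in the gripper, and leave the other things alone.

Things in the scene. Friction and masses are not known exactly. Their poses are not given: they have to be found in the camera images.
- chest: Fixed white open-topped specimen conditioning chest, 320 (its x) x 160 (its y) x 145 mm high, walls 10 mm, inner floor 20 mm up. Origin: centre of underside, on the bench. x runs along its length; its -x end is the one nearest the robot (yaw within 0.2 rad of the world's). Lid hinged along the -y side; +y side is the front with the control strip. Inner end walls at x = +-150 mm.
- rail_mid (a point): Middle of the hang rail's axis: a fixed round steel bar, 10 mm diameter, along the chest's x from end wall to end wall, at chest y = 0, axis 130 mm above the bench (15 mm below the rim). 6 mm brackets at its ends. 'The end nearest the robot' is any place at least 50 mm short (to chest -x) of the nozzle; chest x = -75 mm is good.
- nozzle: Purge nozzle, the mark: dark steel block 24 mm wide with a brass tube pointing to chest +y, fixed inside on the hinge-side wall, at chest x 0 to +70 mm (varies). Tube axis 80 mm above the bench, top of the fitting 101 mm; tip 31 mm short of the plane through the rail. Origin: on the bench below the rail, in front of the nozzle; axes as the chest's; the hanger is at the mark at this chest x.
- hanger: Loose rigid specimen hanger, about 0.1 kg, upright in a rack slot at the start. Origin: seat of its hook (lies on the rail's axis when hung). z up; x along the specimen's width, lies along the rail when hung. Stem on its +y side, open lip on its -y side. Overall 74 (x) x 24 (y) mm, from 41 mm above to 97 mm below the origin: grip block, hook, clamp bar, white plate. Starts at the rack's yaw.
- hanger_grip (a point): Centre of the hanger's black grip block, 36 (x) x 10 (y) x 33 mm high, spanning 8 to 41 mm above the hanger's origin (this point 24.5 mm above it): pinch it from above. Below it are an inverted-V steel roof, 24 mm wide along x, that seats itself on the rail, and the J-shaped hook.
- hanger_mouth (a point): Middle of the hook's mouth, hanger y = -10, z = -26.5 mm. The lip (y -9 to -12) ends at z = -12; stem (y +9 to +12) runs to z = -44 and jogs back under the seat, its top face at z = -41; clamp bar 12 mm thick to z = -56; plate 70 wide, 4 thick to z = -97. The rail enters only sideways here: lower the hanger beside the rail (about 28 mm to its +y), shift to its -y, then lower 26 mm.
- rack: Fixed grey plastic rack 110 (x) x 90 (y) x 32 mm high with two slots along x at y = +25 and -25 mm, 5.5 mm wide, 24 mm deep, slot floor 8 mm above the bench. Origin: centre of underside. Yaw within 0.3 rad. The hanger stands in one slot (its origin 105 mm up), a plain plaque in the other, either way round; lift straight up at least 30 mm to free it.
- lid (a joint): Angle of the chest's lid, rad: 0 closed, grows as it opens, 1.85 fully open on its back stop, where it starts. It stays open by itself only above about 1.2 rad; below that it falls shut by its weight unless held. 30 degrees above closed is 0.524.
- lid_bar (a point): Centre of the lid's bar handle: round steel bar 12 mm thick, 136 mm long, parallel to the chest's x, its axis 38 mm off the lid's front face on two lugs 124 mm apart. At lid angle a it lies 198 cos a - 20 sin a mm to chest +y of the hinge line and 198 sin a + 20 cos a mm above it; fully open it is on top, 330 mm up, free to pinch from above. The bar may turn between the finger pads.
- lid_hinge (a point): Middle of the lid's hinge line, which runs along the chest's x at chest y = -80 mm, 145 mm above the bench. The lid is a stainless hood 320 x 160 mm, 42 mm deep, about 0.65 kg; fully open it leans back to chest -y, its hollow side facing the chest.
- plaque: Bystander: plain white plate 70 x 4 x 45 mm high without a hook, standing in the rack's other slot. Origin: middle of its lower edge.
- jar: Bystander: sample jar with white cap, 60 mm diameter, 75 mm high. Origin: centre of its underside.
- plate_geometry: Bystander: steel parallel-plate measuring tool, 50 mm disc with an upright shaft, 75 mm high. Origin: centre of its underside.
- screwdriver: Bystander: screwdriver with red handle lying on the bench near the robot, across its front. Origin: underside.
Things that resemble listed ones, but are neither listed nor needed, are in the scene too. What is shaped like the hanger but green is not meant.

How it is judged:
On the way, in this order (a step that is already met when the one before it is completed fails the run):
1. the hanger is hooked on the rail near the robot's end, at least 50 mm short of the nozzle (x of hanger in the frame of nozzle below -0.05 m and x of hanger in the frame of chest above -0.15 m and y of hanger in the frame of chest between -0.008 and 0.008 m and z of hanger in the frame of chest between 0.122 and 0.138 m), for 0.2 s.
2. the hanger hangs free on the rail in front of the nozzle, let go (x of hanger in the frame of nozzle between -0.012 and 0.012 m and y of hanger in the frame of chest between -0.008 and 0.008 m and z of hanger in the frame of chest between 0.122 and 0.138 m and contact force between hanger and chest above 0.3 N and contact force between hanger and the fingers below 0.05 N), for 0.2 s.
At the end, for the whole second after the job is handed in: The gripper's fingers hold the lid still at 30 degrees (0.524 rad) above closed, within 7 degrees (0.12 rad), nothing else carrying it; the hanger hangs let go and at rest on the rail, upright, within 12 mm of the point straight in front of the nozzle (all of step 2 and value of joint lid between 0.404 and 0.644 rad and velocity of joint lid between -0.1 and 0.1 rad/s and contact force between lid and the fingers above 0.8 N and contact force between lid and hanger below 0.1 N and angle between hanger's own z axis and vertical below 0.25 rad and linear speed of hanger below 0.05 m/s); the arm keeps its last pose, push and grip.
It fails at once if the hanger is lifted off the rail between the near end and the nozzle instead of being slid (x of hanger in the frame of nozzle between -0.042 and -0.018 m and y of hanger in the frame of chest between -0.04 and 0.04 m and z of hanger in the frame of chest between 0.145 and 0.225 m).
It fails at once if the purge nozzle is touched (contact force between nozzle and anything else above 1 N).
It fails at once if the lid is let drop (below 10 degrees) (value of joint lid below 0.175 rad).
It fails at once if a bystander is moved by more than 30 mm (distance of any of plaque, jar, plate_geometry, screwdriver from where it was at the start of the episode above 0.03 m).
It also fails if it takes over 64 s, if anything falls off the work surface, if the arm or the gripper's body presses on something with over 40 N, if the wrist force passes 120 N, or if a joint passes its speed limit or range.

## Working session

There is one attempt and no reset: what is moved stays moved. The work goes in short steps, Python scripts to look and compute and a tool call to move; the robot and the scene stay as the last step left them, time stands still between calls to the robot, and variables do not carry over. Pictures are saved under pics/ and viewed, at most 10 in all, crops included, and the job is handed in when it is done.

Besides the shell and the picture viewer there is one more tool, called after "Emit:" as name([rows], argument=value, ...), one row to a line, values as JSON. send_rows: Moves the arm, as the interface text tells. Its arguments: {"type":"object","properties":{"motion":{"type":"array"},"squeeze":{"type":"number"}},"required":["motion"]}

```bash
mkdir -p pics; cat > h.py <<'E'
from station import *
import numpy as np, cv2
from scipy.spatial.transform import Rotation as R
def cloud(c):
    d=c["depth"]; v,u=np.mgrid[0:400,0:640]
    p=np.stack([(u-c["cx"])/c["fx"]*d,(v-c["cy"])/c["fy"]*d,d],-1)
    M=cv2.Rodrigues(np.array(c["rvec"],float))[0]
    return (p-np.array(c["tvec"]).ravel())@M
E
python3 - <<'E'
from h import *
o=get_obs(); print(o)
for n in("top","side"):
    c=camera(n); np.savez(f"pics/{n}0.npz",**c); cv2.imwrite(f"pics/{n}0.png",c["pixels"][...,::-1]); print(n,c["fx"],c["cx"],c["cy"],c["rvec"],c["tvec"])
E
```

```text
{'time_s': 0.0, 'qpos': array([ 1.24539304e+00,  3.00468148e-01,  1.52158384e+00, -1.71934245e-05,
        1.32069329e+00, -6.65786619e-02]), 'joint_vel': array([-7.26428100e-04,  1.13471405e-03, -2.50029020e-05, -9.54345995e-04,
        5.27596269e-04,  6.39678747e-04]), 'tau': array([-7.92906267e-04, -5.31806481e+01, -3.52734804e+01,  7.08226603e-02,
        2.43505149e-02, -1.13238042e-05]), 'ee_pos': array([0.14068114, 0.53143187, 0.20488678]), 'eef_rot': array([-3.14044148e+00, -6.00667327e-05,  2.88277226e+00]), 'force': array([0.73554445, 0.36152765, 0.34382881]), 'moment': array([ 0.00905446, -0.02886358,  0.03787444]), 'grip_force': 0.0, 'grip_width': 0.09376086614936342}
top 384.3850700435163 319.4034628048984 200.1600687336138 [ 2.18497193 -2.16029999  0.09616879] [0.10615926 0.50292882 1.08744122]
side 361.5791481304242 319.2064771314111 197.05862443528017 [ 2.24815375  0.70963332 -0.32974593] [-0.479975   -0.03780878  1.17139798]
```

View pics/top0.png

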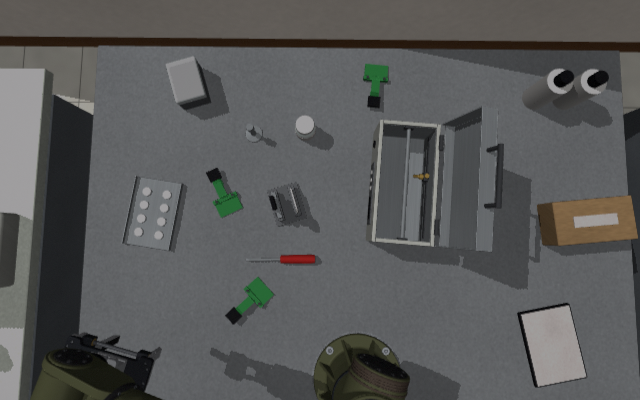

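View pics/side0.png

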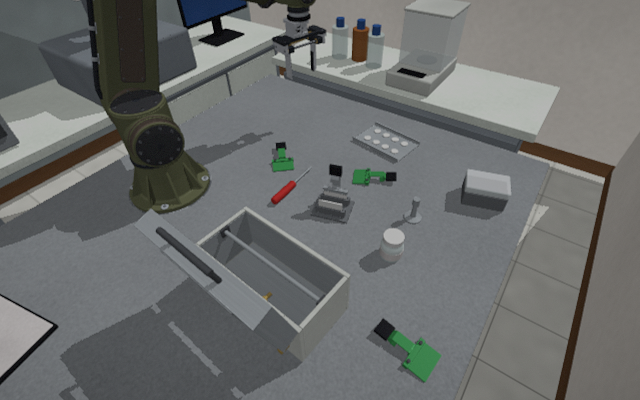

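The top view shows the chest at (370-440, 120-245) with its rail near u=407, the brass nozzle at (422,176), and the lid bar at (495,178). The rack is at (285,203).
Black grip blocks that could be the hanger: (275,202) in the rack, and (213,175), (374,100), (233,315), which are green decoys lying flat. I choose (275,202) and will check it in a crop.

```bash
python3 - <<'E'
from h import *
T=dict(np.load("pics/top0.npz"));S=dict(np.load("pics/side0.npz"))
a=cv2.resize(T["pixels"][175:235,250:320],None,fx=5.5,fy=5.5,interpolation=3); b=cv2.resize(S["pixels"][155:225,300:370],None,fx=5.5,fy=5.5,interpolation=3)
h=min(a.shape[0],b.shape[0]); cv2.imwrite("pics/crop.png",np.hstack([a[:h],b[:h]])[...,::-1])
P=cloud(T);Q=cloud(S)
def rect(m,P,n):
    p=P[m]; 
    if len(p)<4: print(n,len(p));return
    print(n,len(p),"z",np.round(np.percentile(p[:,2],[5,50,95]),4),"c,size,ang",cv2.minAreaRect(p[:,:2].astype(np.float32)),"mean",p[:,:2].mean(0).round(4))
for nm,C,X in(("top",T,P),("side",S,Q)):
    hsv=cv2.cvtColor(C["pixels"],cv2.COLOR_RGB2HSV); z=X[...,2]; v,u=np.mgrid[0:400,0:640]
    box=(slice(110,255),slice(365,445)) if nm=="top" else (slice(195,360),slice(190,355))
    r=np.zeros((400,640),bool); r[box]=1
    rim=r&(abs(z-.145)<.006)
    if nm=="top": rect(rim,X,"rim top")
    else: rect(rim,X,"rim side")
    brass=r&(hsv[...,1]>110)&(hsv[...,0]>8)&(hsv[...,0]<35)&(hsv[...,2]>80); rect(brass,X,nm+" brass")
    r2=np.zeros((400,640),bool)
    if nm=="top": r2[180:228,262:308]=1
    else: r2[160:222,305:360]=1
    rect(r2&(z>.105)&(z<.16),X,nm+" grip z>.105")
    rect(r2&(z>.14)&(z<.16),X,nm+" grip top")
    rect(r2&(abs(z-.032)<.005),X,nm+" rack top")
    rect(r2&(z>.042)&(z<.062),X,nm+" plaque")
    r3=np.zeros((400,640),bool)
    if nm=="top": r3[130:225,480:510]=1
    else: r3[220:290,150:225]=1
    rect(r3&(z>.318)&(C["pixels"].max(-1)<90),X,nm+" bar")
E
```

```text
rim top 1981 z [0.1404 0.1443 0.1485] c,size,ang ((0.5399116277694702, -0.12557712197303772), (0.1867658495903015, 0.3205908238887787), 85.94029998779297) mean [ 0.5276 -0.1331]
top brass 48 z [0.0819 0.0863 0.1025] c,size,ang ((0.49141302704811096, -0.03313888609409332), (0.02313428744673729, 0.33483803272247314), 29.162687301635742) mean [ 0.5621 -0.1611]
top grip z>.105 94 z [0.1059 0.1435 0.1478] c,size,ang ((0.48342230916023254, 0.2317381203174591), (0.03522888943552971, 0.021101847290992737), 19.320302963256836) mean [0.4832 0.2302]
top grip top 56 z [0.1428 0.1456 0.1479] c,size,ang ((0.48330098390579224, 0.23247332870960236), (0.03492199629545212, 0.009942527860403061), 17.17831802368164) mean [0.4832 0.2324]
top rack top 201 z [0.0284 0.0318 0.0349] c,size,ang ((0.49071064591407776, 0.2080252766609192), (0.08746153116226196, 0.06706167012453079), 16.797212600708008) mean [0.4925 0.1968]
top plaque 90 z [0.0497 0.0563 0.0615] c,size,ang ((0.4897012412548065, 0.21245862543582916), (0.07376708835363388, 0.06254630535840988), 17.18363380432129) mean [0.4888 0.2111]
top bar 437 z
[... 731 characters left out ...]
 [0.1415 0.1433 0.1459] c,size,ang ((0.48351120948791504, 0.230307474732399), (0.035552728921175, 0.013036973774433136), 12.009398460388184) mean [0.4844 0.2303]
side rack top 249 z [0.0278 0.0307 0.0357] c,size,ang ((0.4919138252735138, 0.2055843323469162), (0.08794569969177246, 0.06804946064949036), 17.71466827392578) mean [0.4934 0.2032]
side plaque 230 z [0.0437 0.0525 0.0611] c,size,ang ((0.4909278154373169, 0.20945638418197632), (0.0734662115573883, 0.06398465484380722), 18.143447875976562) mean [0.4908 0.2132]
side bar 566 z [0.3295 0.3336 0.3355] c,size,ang ((0.6917015314102173, -0.3229471743106842), (0.04523317143321037, 0.4783284366130829), 70.94014739990234) mean [ 0.5403 -0.2698]
```

View pics/crop.png

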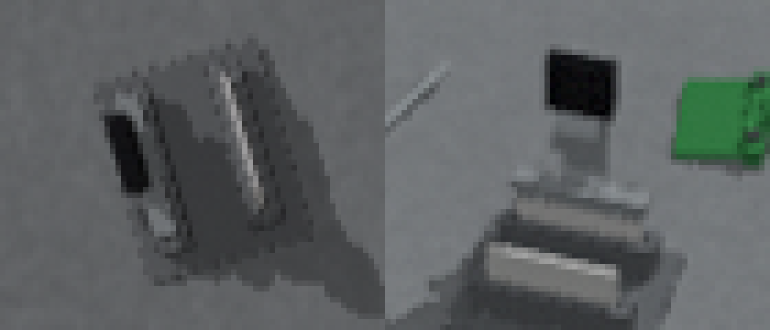

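The crop shows the black grip block, roof, clamp bar and white plate standing in the rack's left slot, with the plaque in the other slot. This is the hanger. Next I refine the chest, nozzle and bar.

```bash
python3 - <<'E'
from h import *
T=dict(np.load("pics/top0.npz"));S=dict(np.load("pics/side0.npz"))
for nm,C in(("top",T),("side",S)):
    X=cloud(C).reshape(-1,3); px=C["pixels"].reshape(-1,3); hsv=cv2.cvtColor(C["pixels"],cv2.COLOR_RGB2HSV).reshape(-1,3)
    yaw=-.075; c=np.array([.54,-.127])
    for k in range(4):
        r=np.array([[np.cos(yaw),-np.sin(yaw)],[np.sin(yaw),np.cos(yaw)]]); L=(X[:,:2]-c)@r
        m=(abs(X[:,2]-.132)<.008)&(abs(L[:,1])<.014)&(abs(L[:,0])<.14)
        s,i=np.polyfit(L[m,0],L[m,1],1); 
        # rim ends
        e=(abs(X[:,2]-.145)<.005)&(abs(L[:,1])<.06)&(abs(abs(L[:,0])-.155)<.02)
        lo,hi=L[e&(L[:,0]<0),0],L[e&(L[:,0]>0),0]
        dx=(lo.mean()+hi.mean())/2 if len(lo)*len(hi) else 0
        c=c+r@np.array([dx,i+s*dx]); yaw+=np.arctan(s)
    print(nm,"chest c",c.round(4),"yaw",round(yaw,4),"n",m.sum(),"ends",len(lo),len(hi),lo.min() if len(lo) else 0,hi.max() if len(hi) else 0,"railz",np.median(X[m,2]),X[m,2].max())
    r=np.array([[np.cos(yaw),-np.sin(yaw)],[np.sin(yaw),np.cos(yaw)]]);L=(X[:,:2]-c)@r
    f=(abs(X[:,2]-.145)<.005)&(L[:,1]>.06)&(L[:,1]<.1)&(abs(L[:,0])<.14)
    print(" front rim y pct",np.percentile(L[f,1],[5,50,95]).round(4))
    b=(hsv[:,1]>110)&(hsv[:,0]>8)&(hsv[:,0]<35)&(hsv[:,2]>80)&(abs(L[:,0])<.15)&(L[:,1]>-.08)&(L[:,1]<.05)
    print(" brass n",b.sum(),"x pct",np.percentile(L[b,0],[5,50,95]).round(4),"y",np.percentile(L[b,1],[5,50,95]).round(4),"z",np.percentile(X[b,2],[5,95]).round(3))
    d=(abs(L[:,0])<.09)&(abs(L[:,1]+.1537)<.02)&(X[:,2]>.31)&(px.max(1)<100)
    if d.any(): print(" bar n",d.sum(),"x",np.percentile(L[d,0],[1,99]).round(4),"y",np.percentile(L[d,1],[5,50,95]).round(4),"z",np.percentile(X[d,2],[50,98]).round(4))
    d=(abs(L[:,0])<.15)&(L[:,1]<-.03)&(L[:,1]>-.075)&(X[:,2]>.06)&(X[:,2]<.11)
    print(" fitting x",np.percentile(L[d,0],[5,50,95]).round(4) if d.any() else 0,d.sum())
E
```

```text
top chest c [ 0.54   -0.1118] yaw -0.0733 n 412 ends 206 209 -0.15934593377069642 0.16114266837493246 railz 0.13369180688398424 0.1393035013623717
 front rim y pct [0.0696 0.0744 0.0791]
 brass n 47 x pct [0.0246 0.0293 0.0345] y [-0.0671 -0.0534 -0.0361] z [0.082 0.102]
 bar n 446 x [-0.0661  0.0668] y [-0.1584 -0.1516 -0.1472] z [0.3336 0.3375]
 fitting x [-0.1307  0.0228  0.1493] 649
side chest c [ 0.5411 -0.1152] yaw -0.0721 n 540 ends 213 339 -0.16117655227558103 0.15959415100010724 railz 0.13276146484375909 0.13635719368906146
 front rim y pct [0.0709 0.0749 0.0803]
 brass n 26 x pct [0.0248 0.0284 0.0312] y [-0.047  -0.0385 -0.0317] z [0.08  0.086]
 bar n 607 x [-0.067   0.0669] y [-0.1578 -0.1534 -0.1472] z [0.3335 0.3358]
 fitting x [-0.1499 -0.1484  0.0321] 86
```

```bash
cat >> h.py <<'E'
CY=-.0727; C0=np.array([.5405,-.1135]); NX=.029
def ch(x,y): return C0+np.array([[np.cos(CY),-np.sin(CY)],[np.sin(CY),np.cos(CY)]])@[x,y]
def go(x,y,z,yaw=None):
    "print the remaining turn (units, tool) and, in axes after the turn, the shift (units)"
    o=get_obs(); r=R.from_euler("xyz",o["eef_rot"]); t=R.from_euler("xyz",[np.pi,0,yaw]) if yaw is not None else r
    print("t",round(o["time_s"],2),"turn",((r.inv()*t).as_rotvec()/.12).round(2),"shift",(t.inv().apply(np.array([x,y,z])-o["ee_pos"])/.03).round(2))
E
python3 -c "
from h import *
go(.4835,.231,.19,.30+np.pi)"
```

```text
t 0.1 turn [-0.01 -0.   -4.66] shift [ -7.96 -12.95   0.5 ]
```

Emit:
send_rows([
  [[0,0,0],[0,0,-1],1],
  [[0,0,0],[0,0,-1],1],
  [[0,0,0],[0,0,-1],1],
  [[0,0,0],[0,0,-1],1],
  [[0,0,0],[0,0,-0.66],1],
  [[-0.6,-1,0],[0,0,0],1],
  [[-0.6,-1,0],[0,0,0],1],
  [[-0.6,-1,0],[0,0,0],1],
  [[-0.6,-1,0],[0,0,0],1],
  [[-0.6,-1,0],[0,0,0],1],
  [[-0.6,-1,0],[0,0,0],1],
  [[-0.6,-1,0],[0,0,0],1],
])

```text
time_s: 1.3
ee_pos: [0.324, 0.3672, 0.2053]
eef_rot: [-3.141, -0.0, -2.841]
force: [0.5, 0.5, 0.2]
grip_width: 0.0942
grip_force: 0.0
```

Emit:
send_rows([
  [[-0.6,-1,0],[0,0,0],1],
  [[-0.6,-1,0],[0,0,0],1],
  [[-0.6,-1,0],[0,0,0],1],
  [[-0.6,-1,0],[0,0,0],1],
  [[-0.6,-1,0],[0,0,0],1],
  [[-0.6,-0.95,0.5],[0,0,0],1],
  [[0,0,0],[0,0,0],1],
  [[0,0,0],[0,0,0],1],
])

```text
time_s: 2.1
ee_pos: [0.4791, 0.2295, 0.1899]
eef_rot: [3.142, -0.001, -2.842]
force: [-0.6, -0.1, 0.4]
grip_width: 0.0939
grip_force: 0.0
```

```bash
python3 - <<'E'
from h import *
go(.4835,.231,.1105,.30+np.pi)
c=camera("wrist"); np.savez("pics/w1.npz",**c); cv2.imwrite("pics/w1.png",c["pixels"][...,::-1]); print(c["fx"],c["cx"],c["cy"],c["rvec"],c["tvec"],get_obs()["ee_pos"])
E
```

```text
t 2.1 turn [ 0.   -0.01 -0.01] shift [-0.16  0.    2.65]
309.70691628693146 316.1480764896235 198.7659647234149 [-1.75347566 -2.3746468  -0.34309359] [-0.07815633 -0.52809069  0.23030041] [0.47886019 0.23011381 0.19045935]
```

View pics/w1.png

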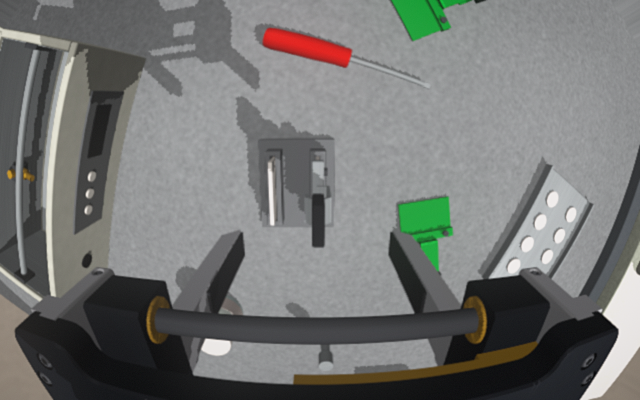

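The wrist view shows the grip block at (318,220), midway between the fingertips (about 243 and 391) and square to them. I descend and pinch.

Emit:
send_rows([
  [[-0.16,0,0.65],[0,0,0],1],
  [[0,0,0.7],[0,0,0],1],
  [[0,0,0.7],[0,0,0],1],
  [[0,0,0.6],[0,0,0],1],
  [[0,0,0],[0,0,0],0],
  [[0,0,0],[0,0,0],-0.5],
  [[0,0,0],[0,0,0],-1],
  [[0,0,0],[0,0,0],-1],
  [[0,0,0],[0,0,0],-1],
  [[0,0,0],[0,0,0],-1],
], squeeze=20)

```text
time_s: 3.15
ee_pos: [0.4839, 0.2313, 0.1113]
eef_rot: [3.142, 0.001, -2.841]
force: [-0.5, -0.1, 0.7]
grip_width: 0.0492
grip_force: 0.0
```

Emit:
send_rows([
  [[0,0,0],[0,0,0],-1],
  [[0,0,0],[0,0,0],-1],
  [[0,0,0],[0,0,0],-1],
  [[0,0,0],[0,0,0],-1],
  [[0,0,0],[0,0,0],-1],
  [[0,0,0],[0,0,0],-1],
  [[0,0,0],[0,0,0],-1],
])

```text
time_s: 3.85
ee_pos: [0.4838, 0.2313, 0.111]
eef_rot: [3.141, 0.0, -2.841]
force: [0.4, 0.2, -0.3]
grip_width: 0.0097
grip_force: 20.7
```

Emit:
send_rows([
  [[0,0,-0.3],[0,0,0],-1],
  [[0,0,-0.5],[0,0,0],-1],
  [[0,0,-0.5],[0,0,0],-1],
  [[0,0,-0.6],[0,0,0],-1],
  [[0,0,-0.6],[0,0,0],-1],
  [[0,0,-0.6],[0,0,0],-1],
  [[0,0,-0.7],[0,0,0],-1],
  [[0,0,-0.7],[0,0,0],-1],
  [[0,0,-0.7],[0,0,0],-1],
  [[0,0,-0.5],[0,0,0],-1],
  [[0,0,0],[0,0,0],-1],
])

```text
time_s: 4.95
ee_pos: [0.4843, 0.2313, 0.2844]
eef_rot: [3.141, 0.004, -2.841]
force: [-0.6, 0.3, -0.9]
grip_width: 0.0096
grip_force: 20.7
```

```bash
python3 - <<'E'
from h import *
print(get_obs()["grip_width"]); go(*ch(-.075,.028),.28,CY+np.pi)
E
```

```text
0.009622537395012237
t 4.95 turn [0.01 0.03 3.11] shift [ -0.2  -10.4    0.15]
```

Emit:
send_rows([
  [[0,0,0],[0,0,0.8],-1],
  [[0,0,0],[0,0,0.8],-1],
  [[0,0,0],[0,0,0.8],-1],
  [[0,0,0],[0,0,0.71],-1],
  [[0,-0.5,0],[0,0,0],-1],
  [[0,-0.8,0],[0,0,0],-1],
  [[0,-0.9,0],[0,0,0],-1],
  [[0,-0.9,0],[0,0,0],-1],
  [[0,-0.9,0],[0,0,0],-1],
  [[-0.1,-0.9,0],[0,0,0],-1],
  [[-0.1,-0.9,0],[0,0,0],-1],
  [[0,-0.9,0],[0,0,0],-1],
])

```text
time_s: 6.15
ee_pos: [0.4746, 0.0285, 0.2815]
eef_rot: [-3.141, -0.001, 3.071]
force: [-0.2, 0.5, -0.9]
grip_width: 0.01
grip_force: 20.7
```

Emit:
send_rows([
  [[0,-0.9,0],[0,0,0],-1],
  [[0,-0.9,0],[0,0,0],-1],
  [[0,-0.9,0],[0,0,0],-1],
  [[0,-0.6,0],[0,0,0],-1],
  [[0,-0.4,0],[0,0,0],-1],
  [[0,0,0],[0,0,0],-1],
  [[0,0,0],[0,0,0],-1],
])

```text
time_s: 6.85
ee_pos: [0.4669, -0.0802, 0.2818]
eef_rot: [3.141, -0.0, 3.069]
force: [-0.7, -0.2, -0.8]
grip_width: 0.0101
grip_force: 20.6
```

```bash
python3 - <<'E'
from h import *
print(get_obs()["ee_pos"]); go(*ch(-.075,.028),.162,CY+np.pi)
a=[]
for n in("top","side"):
    c=camera(n); np.savez(f"pics/{n}1.npz",**c); a.append(c["pixels"])
cv2.imwrite("pics/a1.png",np.hstack([cv2.resize(a[0][100:260,300:480],None,fx=2.2,fy=2.2),cv2.resize(a[1][130:330,150:370],(387,352))])[...,::-1])
# hanger plate points vs chest frame
for n in("top","side"):
    c=np.load(f"pics/{n}1.npz"); X=cloud(c).reshape(-1,3); r=np.array([[np.cos(CY),-np.sin(CY)],[np.sin(CY),np.cos(CY)]]); L=(X[:,:2]-C0)@r
    for lo,hi in((.17,.215),(.24,.27)):
        m=(X[:,2]>lo)&(X[:,2]<hi)&(abs(L[:,0]+.075)<.05)&(abs(L[:,1]-.028)<.03)
        if m.any(): print(n,lo,m.sum(),np.percentile(L[m],[3,50,97],axis=0).round(4).tolist())
E
```

```text
[ 0.46693876 -0.08015735  0.28179619]
t 6.85 turn [ 0. -0.  0.] shift [-0.03  0.    3.99]
top 0.17 17 [[-0.1103, 0.0296], [-0.0934, 0.0302], [-0.0457, 0.0306]]
top 0.24 13 [[-0.0743, 0.0394], [-0.0686, 0.0399], [-0.064, 0.0403]]
side 0.17 218 [[-0.1095, 0.0244], [-0.0717, 0.0255], [-0.0409, 0.0283]]
side 0.24 89 [[-0.0866, 0.0153], [-0.0711, 0.036], [-0.0631, 0.0384]]
```

View pics/a1.png

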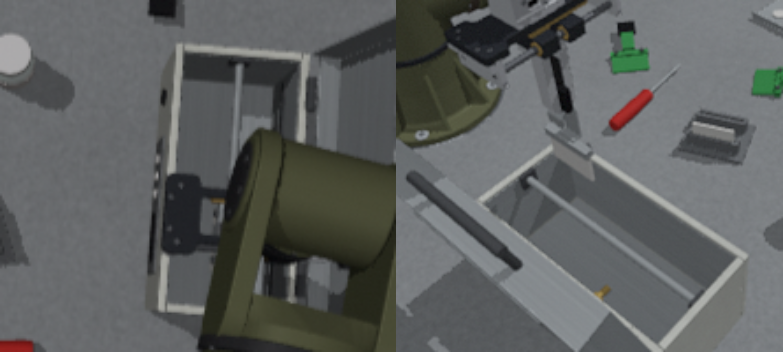

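The pair of crops shows the hanger hanging upright in the gripper above the near half of the chest, beside the rail on its +y side, with its x matching the plan. Lowering.

Emit:
send_rows([
  [[0,0,0.4],[0,0,0],-1],
  [[0,0,0.5],[0,0,0],-1],
  [[0,0,0.5],[0,0,0],-1],
  [[0,0,0.5],[0,0,0],-1],
  [[0,0,0.5],[0,0,0],-1],
  [[0,0,0.5],[0,0,0],-1],
  [[0,0,0.4],[0,0,0],-1],
  [[0,0,0.4],[0,0,0],-1],
  [[0,0,0.3],[0,0,0],-1],
  [[0,0,0],[0,0,0],-1],
  [[0,0,0],[0,0,0],-1],
])

```text
time_s: 8.05
ee_pos: [0.4673, -0.0804, 0.1622]
eef_rot: [-3.142, 0.0, 3.069]
force: [-0.0, -0.4, -0.3]
grip_width: 0.0098
grip_force: 20.6
```

```bash
python3 - <<'E'
from h import *
go(*ch(-.075,.0),.162,CY+np.pi)
E
```

```text
t 8.05 turn [-0.  0. -0.] shift [-0.02 -0.92  0.01]
```

Emit:
send_rows([
  [[0,-0.2,0],[0,0,0],-1],
  [[0,-0.2,0],[0,0,0],-1],
  [[0,-0.2,0],[0,0,0],-1],
  [[0,-0.2,0],[0,0,0],-1],
  [[0,-0.12,0],[0,0,0],-1],
  [[0,0,0],[0,0,0],-1],
  [[0,0,0],[0,0,0],-1],
])

```text
time_s: 8.75
ee_pos: [0.4651, -0.1079, 0.1619]
eef_rot: [3.142, -0.0, 3.069]
force: [0.4, -0.7, -0.1]
grip_width: 0.0099
grip_force: 20.6
```

```bash
python3 - <<'E'
from h import *
go(*ch(-.075,.0),.1355,CY+np.pi); print(get_obs()["force"])
for n in("side",):
    c=camera(n); cv2.imwrite("pics/b1.png",cv2.resize(c["pixels"][130:300,150:350],None,fx=3,fy=3)[...,::-1])
E
```

```text
t 8.75 turn [ 0. -0. -0.] shift [-0.02 -0.    0.88]
[ 0.36149005 -0.67302167 -0.11635661]
```

View pics/b1.png

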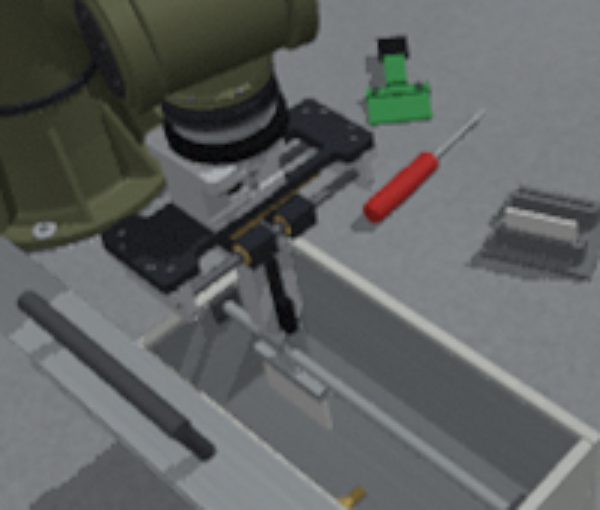

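The crop shows the hanger under the rail line with the clamp bar below the rail at (290,365) and no contact force. Lowering onto the rail.

Emit:
send_rows([
  [[0,0,0.2],[0,0,0],-1],
  [[0,0,0.2],[0,0,0],-1],
  [[0,0,0.2],[0,0,0],-1],
  [[0,0,0.15],[0,0,0],-1],
  [[0,0,0.08],[0,0,0],-1],
  [[0,0,0],[0,0,0],-1],
  [[0,0,0],[0,0,0],-1],
])

```text
time_s: 9.5
ee_pos: [0.4652, -0.108, 0.1371]
eef_rot: [-3.141, 0.0, 3.069]
force: [-0.1, -0.6, -0.4]
grip_width: 0.01
grip_force: 20.6
```

Emit:
send_rows([
  [[0,0,0.04],[0,0,0],-1],
  [[0,0,0.04],[0,0,0],-1],
  [[0,0,0],[0,0,0],-1],
  [[0,0,0],[0,0,0],-1],
  [[0,0,0],[0,0,0],-1],
])

```text
time_s: 10.0
ee_pos: [0.4657, -0.1075, 0.1357]
eef_rot: [3.141, 0.002, 3.069]
force: [-0.9, 4.0, 10.9]
grip_width: 0.0099
grip_force: 20.8
```

Emit:
send_rows([
  [[0,0.03,-0.02],[0,0,0],-1],
  [[0,0.03,0],[0,0,0],-1],
  [[0,0,0],[0,0,0],-1],
  [[0,0,0],[0,0,0],-1],
], squeeze=8)

```text
time_s: 10.4
ee_pos: [0.4657, -0.1071, 0.1359]
eef_rot: [-3.14, 0.002, 3.069]
force: [-0.5, -7.8, 4.6]
grip_width: 0.0101
grip_force: 8.2
```

```bash
python3 - <<'E'
from h import *
go(*ch(NX,.0),.1355,CY+np.pi); print(get_obs()["force"],get_obs()["ee_pos"])
E
```

```text
t 10.4 turn [-0.02  0.01 -0.  ] shift [-3.47 -0.03  0.01]
[-0.476966   -7.79594732  4.55339771] [ 0.465653   -0.10706656  0.13588165]
```

Emit:
send_rows([
  [[0,-0.035,-0.01],[0,0,0],-1],
  [[-0.1,0,0],[0,0,0],-1],
  [[-0.15,0,0],[0,0,0],-1],
  [[-0.15,0,0],[0,0,0],-1],
  [[-0.15,0,0],[0,0,0],-1],
  [[-0.15,0,0],[0,0,0],-1],
  [[-0.15,0,0],[0,0,0],-1],
  [[-0.15,0,0],[0,0,0],-1],
])

```text
time_s: 11.2
ee_pos: [0.4947, -0.1094, 0.1358]
eef_rot: [-3.141, -0.002, 3.069]
force: [-8.0, -0.5, 8.5]
grip_width: 0.0099
grip_force: 8.6
```

Emit:
send_rows([
  [[-0.1,0,-0.03],[0,0,0],-1],
  [[-0.15,0,0],[0,0,0],-1],
  [[-0.15,0,0],[0,0,0],-1],
  [[-0.15,0,0],[0,0,0],-1],
  [[-0.15,0,0],[0,0,0],-1],
  [[-0.15,0,0],[0,0,0],-1],
  [[-0.15,0,0],[0,0,0],-1],
  [[-0.15,0,0],[0,0,0],-1],
])

```text
time_s: 12.0
ee_pos: [0.5299, -0.1119, 0.1364]
eef_rot: [-3.142, -0.0, 3.069]
force: [-0.4, -0.0, -1.5]
grip_width: 0.01
grip_force: 7.9
```

```bash
python3 - <<'E'
from h import *
go(*ch(NX,.0),.1355,CY+np.pi)
E
```

```text
t 12.0 turn [-0. -0. -0.] shift [-1.32 -0.03  0.03]
```

Emit:
send_rows([
  [[-0.12,0,0],[0,0,0],-1],
  [[-0.2,0,0],[0,0,0],-1],
  [[-0.2,0,0],[0,0,0],-1],
  [[-0.2,0,0],[0,0,0],-1],
  [[-0.2,0,0],[0,0,0],-1],
  [[-0.2,0,0],[0,0,0],-1],
  [[-0.2,0,0],[0,0,0],-1],
  [[0,0,0],[0,0,0],-1],
])

```text
time_s: 12.8
ee_pos: [0.5696, -0.1148, 0.1363]
eef_rot: [-3.142, 0.0, 3.069]
force: [-0.6, -0.8, -1.0]
grip_width: 0.0099
grip_force: 8.1
```

```bash
cat > m.py <<'E'
from h import *
import sys
k=sys.argv[1]
go(*ch(NX,.0),.1355,CY+np.pi); r=np.array([[np.cos(CY),-np.sin(CY)],[np.sin(CY),np.cos(CY)]])
for n in("top","side"):
    c=camera(n); X=cloud(c).reshape(-1,3); L=(X[:,:2]-C0)@r; px=c["pixels"].reshape(-1,3).astype(int)
    if n=="side": cv2.imwrite(f"pics/s{k}.png",cv2.resize(c["pixels"][170:340,150:350],None,fx=3,fy=3)[...,::-1])
    for nm,lo,hi in(("plate",.035,.07),("clamp",.072,.09),("block",.14,.172)):
        m=(X[:,2]>lo)&(X[:,2]<hi)&(abs(L[:,0]-NX)<.06)&(abs(L[:,1])<.016)
        if nm=="block": m&=px.max(1)<50
        if m.sum()>5: print(n,nm,m.sum(),np.percentile(L[m],[2,50,98],axis=0).round(4).tolist())
    hsv=cv2.cvtColor(c["pixels"],cv2.COLOR_RGB2HSV).reshape(-1,3)
    b=(hsv[:,1]>110)&(hsv[:,0]>8)&(hsv[:,0]<35)&(hsv[:,2]>80)&(abs(L[:,0])<.15)&(L[:,1]>-.08)&(L[:,1]<.05)
    if b.any(): print(n,"brass",b.sum(),np.percentile(L[b],[5,50,95],axis=0).round(4).tolist())
E
python3 m.py 2
```

```text
t 12.8 turn [-0.  0.  0.] shift [ 0.   -0.03  0.03]
top clamp 17 [[0.0052, 0.0034], [0.0551, 0.0082], [0.0656, 0.0128]]
top brass 4 [[0.0433, 0.0406], [0.0441, 0.0439], [0.0442, 0.0464]]
side plate 144 [[-0.0066, -0.0029], [0.0313, -0.0019], [0.0635, 0.0008]]
side clamp 223 [[-0.0056, -0.0068], [0.0354, -0.0018], [0.0657, 0.0093]]
side block 81 [[0.0273, -0.0054], [0.0422, -0.0022], [0.0473, 0.0051]]
side brass 52 [[0.0243, -0.0483], [0.0454, -0.0296], [0.059, 0.0066]]
```

View pics/s2.png

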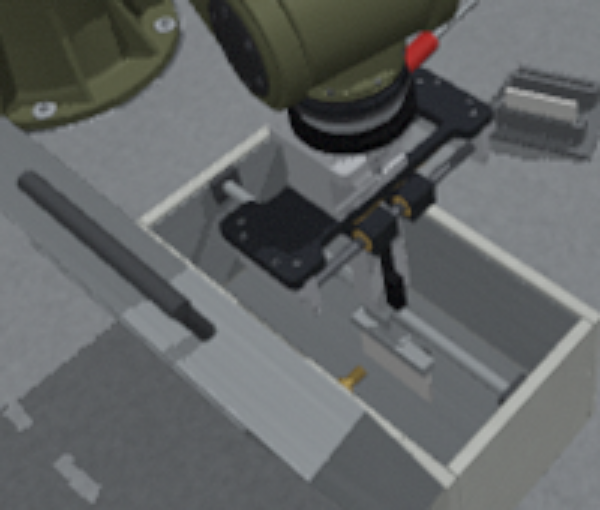

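The crop shows the hanger on the rail. Its plate spans chest x -7 to +64 mm (centre 28.5) and the brass nozzle sits in front of it at about x = 29. I let go here.

Emit:
send_rows([
  [[0,0,0],[0,0,0],-0.6],
  [[0,0,0],[0,0,0],-0.4],
  [[0,0,0],[0,0,0],-0.2],
  [[0,0,0],[0,0,0],-0.1],
  [[0,0,0],[0,0,0],-0.1],
  [[0,0,0],[0,0,0],-0.1],
  [[0,0,0],[0,0,0],-0.1],
  [[0,0,0],[0,0,0],-0.1],
  [[0,0,0],[0,0,0],-0.1],
  [[0,0,0],[0,0,0],-0.1],
])

```text
time_s: 13.9
ee_pos: [0.569, -0.1147, 0.1364]
eef_rot: [3.142, -0.0, 3.069]
force: [-0.0, 0.0, -0.4]
grip_width: 0.0424
grip_force: 0.0
```

```bash
python3 m.py 3
```

```text
t 13.9 turn [ 0. -0. -0.] shift [-0.02 -0.03  0.03]
top brass 1 [[0.0581, 0.0456], [0.0581, 0.0456], [0.0581, 0.0456]]
side plate 145 [[-0.0054, -0.0035], [0.0322, -0.0025], [0.0634, 0.0005]]
side clamp 199 [[0.0072, -0.007], [0.0392, -0.0022], [0.0652, 0.0091]]
side block 143 [[0.016, -0.0056], [0.0339, -0.0043], [0.0465, 0.0038]]
side brass 48 [[0.0252, -0.0483], [0.0324, -0.0407], [0.0584, 0.0228]]
```

Emit:
send_rows([
  [[0,0,-0.3],[0,0,0],0],
  [[0,0,-0.6],[0,0,0],0],
  [[0,0,-0.9],[0,0,0],0.5],
  [[0,0,-1],[0,0,0],1],
  [[0,0,-1],[0,0,0],1],
  [[0,0,-1],[0,0,0],1],
  [[0,0,-1],[0,0,0],1],
  [[0,0,-1],[0,0,0],1],
  [[0,0,-1],[0,0,0],1],
  [[0,0,-0.3],[0,0,0],1],
  [[0,0,0],[0,0,0],1],
  [[0,0,0],[0,0,0],1],
])

```text
time_s: 15.2
ee_pos: [0.5688, -0.1147, 0.378]
eef_rot: [3.141, -0.002, 3.069]
force: [0.4, -0.2, -0.5]
grip_width: 0.094
grip_force: 0.0
```

```bash
python3 m.py 4; python3 -c "
from h import *
go(*ch(0,-.154),.311,CY+np.pi)"
```

```text
t 15.2 turn [ 0.   -0.01 -0.  ] shift [-0.02 -0.03  8.08]
top plate 13 [[-0.0066, -0.0], [0.017, 0.0025], [0.0538, 0.0028]]
top clamp 86 [[-0.0086, -0.0026], [0.0147, 0.0034], [0.0634, 0.0122]]
top block 72 [[0.0107, -0.0023], [0.0274, 0.005], [0.0437, 0.0064]]
top brass 35 [[0.0233, -0.0551], [0.0287, -0.047], [0.0343, -0.0312]]
side plate 146 [[-0.0054, -0.0034], [0.0328, -0.0024], [0.0633, 0.0011]]
side clamp 223 [[-0.0054, -0.007], [0.0354, -0.0023], [0.0655, 0.0089]]
side block 168 [[0.0126, -0.0059], [0.032, -0.0042], [0.0467, 0.0035]]
side brass 89 [[0.0179, -0.0499], [0.0464, -0.0288], [0.0584, 0.0486]]
t 15.3 turn [ 0.   -0.02 -0.  ] shift [ 0.94 -5.16  2.23]
```

The hanger is let go at chest x of about 28.5 mm, against about 28.7 for the nozzle. Next is the lid bar.

Emit:
send_rows([
  [[0.1,-0.5,0],[0,0,0],1],
  [[0.15,-0.8,0],[0,0,0],1],
  [[0.15,-0.8,0],[0,0,0],1],
  [[0.15,-0.8,0],[0,0,0],1],
  [[0.15,-0.8,0],[0,0,0],1],
  [[0.15,-0.8,0],[0,0,0],1],
  [[0.09,-0.66,0],[0,0,0],1],
  [[0,0,0.5],[0,0,0],1],
  [[0,0,0.7],[0,0,0],1],
  [[0,0,0.6],[0,0,0],1],
  [[0,0,0.43],[0,0,0],1],
  [[0,0,0],[0,0,0],1],
])

```text
time_s: 16.5
ee_pos: [0.5289, -0.2674, 0.3106]
eef_rot: [3.14, -0.003, 3.068]
force: [-0.1, 0.7, -0.6]
grip_width: 0.0942
grip_force: 0.0
```

Emit:
send_rows([
  [[0,0,0],[0,0,0],-0.4],
  [[0,0,0],[0,0,0],-0.4],
  [[0,0,0],[0,0,0],-0.4],
  [[0,0,0],[0,0,0],-0.5],
  [[0,0,0],[0,0,0],-0.6],
  [[0,0,0],[0,0,0],-0.7],
  [[0,0,0],[0,0,0],-1],
  [[0,0,0],[0,0,0],-1],
  [[0,0,0],[0,0,0],-1],
  [[0,0,0],[0,0,0],-1],
  [[0,0,0],[0,0,0],-1],
  [[0,0,0],[0,0,0],-1],
], squeeze=25)

```text
time_s: 17.7
ee_pos: [0.5297, -0.2662, 0.3125]
eef_rot: [3.14, -0.0, 3.07]
force: [-0.2, 5.4, -0.2]
grip_width: 0.0113
grip_force: 25.0
```

```bash
python3 - <<'E'
from h import *
a=np.linspace(1.85,.524,24); y=.198*np.cos(a)-.02*np.sin(a); z=.198*np.sin(a)+.02*np.cos(a)
print(np.c_[a[1:],np.diff(y)/.03,-np.diff(z)/.03].round(2).tolist()); print((y[-1]-y[0])/.03,(z[-1]-z[0])/.03)
E
```

```text
[[1.79, 0.36, -0.13], [1.73, 0.37, -0.11], [1.68, 0.37, -0.09], [1.62, 0.38, -0.07], [1.56, 0.38, -0.05], [1.5, 0.38, -0.02], [1.45, 0.38, -0.0], [1.39, 0.38, 0.02], [1.33, 0.38, 0.04], [1.27, 0.38, 0.06], [1.22, 0.37, 0.09], [1.16, 0.37, 0.11], [1.1, 0.36, 0.13], [1.04, 0.35, 0.15], [0.99, 0.34, 0.17], [0.93, 0.33, 0.19], [0.87, 0.32, 0.21], [0.81, 0.31, 0.22], [0.75, 0.3, 0.24], [0.7, 0.28, 0.26], [0.64, 0.27, 0.27], [0.58, 0.25, 0.29], [0.52, 0.23, 0.3]]
7.840623975267532 -2.281179987384441
```

Emit:
send_rows([
  [[0,0.36,-0.13],[0,0,0],-1],
  [[0,0.37,-0.11],[0,0,0],-1],
  [[0,0.37,-0.09],[0,0,0],-1],
  [[0,0.38,-0.07],[0,0,0],-1],
  [[0,0.38,-0.05],[0,0,0],-1],
  [[0,0.38,-0.02],[0,0,0],-1],
  [[0,0,0],[0,0,0],-1],
  [[0,0,0],[0,0,0],-1],
], squeeze=30)

```text
time_s: 18.5
ee_pos: [0.5346, -0.1997, 0.3271]
eef_rot: [-3.141, 0.001, 3.07]
force: [0.9, -2.3, 5.3]
grip_width: 0.0111
grip_force: 30.0
```

Emit:
send_rows([
  [[0,0.38,0],[0,0,0],-1],
  [[0,0.38,0.02],[0,0,0],-1],
  [[0,0.38,0.04],[0,0,0],-1],
  [[0,0.38,0.06],[0,0,0],-1],
  [[0,0.37,0.09],[0,0,0],-1],
  [[0,0.37,0.11],[0,0,0],-1],
  [[0,0.36,0.13],[0,0,0],-1],
  [[0,0,0],[0,0,0],-1],
  [[0,0,0],[0,0,0],-1],
])

```text
time_s: 19.4
ee_pos: [0.5402, -0.1213, 0.313]
eef_rot: [3.141, -0.0, 3.069]
force: [1.7, 1.0, 1.4]
grip_width: 0.0108
grip_force: 30.0
```

Emit:
send_rows([
  [[0,0.35,0.15],[0,0,0],-1],
  [[0,0.34,0.17],[0,0,0],-1],
  [[0,0.33,0.19],[0,0,0],-1],
  [[0,0.32,0.21],[0,0,0],-1],
  [[0,0.31,0.22],[0,0,0],-1],
  [[0,0.3,0.24],[0,0,0],-1],
  [[0,0,0],[0,0,0],-1],
  [[0,0,0],[0,0,0],-1],
])

```text
time_s: 20.2
ee_pos: [0.5444, -0.0627, 0.2772]
eef_rot: [3.141, -0.001, 3.069]
force: [0.8, 1.2, -0.3]
grip_width: 0.0111
grip_force: 30.0
```

Emit:
send_rows([
  [[0,0.28,0.26],[0,0,0],-1],
  [[0,0.27,0.27],[0,0,0],-1],
  [[0,0.25,0.29],[0,0,0],-1],
  [[0,0.23,0.3],[0,0,0],-1],
  [[0,0,0],[0,0,0],-1],
  [[0,0,0],[0,0,0],-1],
  [[0,0,0],[0,0,0],-1],
  [[0,0,0],[0,0,0],-1],
])

```text
time_s: 21.0
ee_pos: [0.5467, -0.0323, 0.2441]
eef_rot: [3.141, -0.0, 3.069]
force: [1.7, 2.1, -1.3]
grip_width: 0.011
grip_force: 30.0
```

```bash
python3 - <<'E'
from h import *
o=get_obs(); print(o["ee_pos"],o["force"],o["grip_force"],o["grip_width"])
r=np.array([[np.cos(CY),-np.sin(CY)],[np.sin(CY),np.cos(CY)]])
p=(o["ee_pos"][:2]-C0)@r; yz=np.array([p[1]+.08,o["ee_pos"][2]+.019-.145]); print("angle from tcp",np.arctan2(yz[1],yz[0])-np.arctan2(.02,.198),np.hypot(*yz))
for n in("top","side"):
    c=camera(n); X=cloud(c).reshape(-1,3); L=(X[:,:2]-C0)@r
    # lid upper face: plane fit z against chest y
    m=(X[:,2]>.19)&(abs(L[:,0])<.15)&(abs(L[:,0])>.09)&(L[:,1]>-.09)&(L[:,1]<.04)
    if m.sum()>50:
        for _ in range(4):
            s,i=np.polyfit(L[m,1],X[m,2],1); m&=abs(X[:,2]-s*L[:,1]-i)<.008
        print(n,m.sum(),"lid slope angle",np.arctan(s))
    if n=="side": cv2.imwrite("pics/fin.png",cv2.resize(c["pixels"][130:350,120:380],None,fx=2.5,fy=2.5)[...,::-1])
E
```

```text
[ 0.54666022 -0.03228161  0.24413474] [ 1.65866778  2.06550998 -1.27916232] 29.999645054340363 0.010952643441500204
angle from tcp 0.5310205367096443 0.20005584588712888
top 24 lid slope angle 0.6350201884876104
side 336 lid slope angle 0.6983358882855288
```

View pics/fin.png

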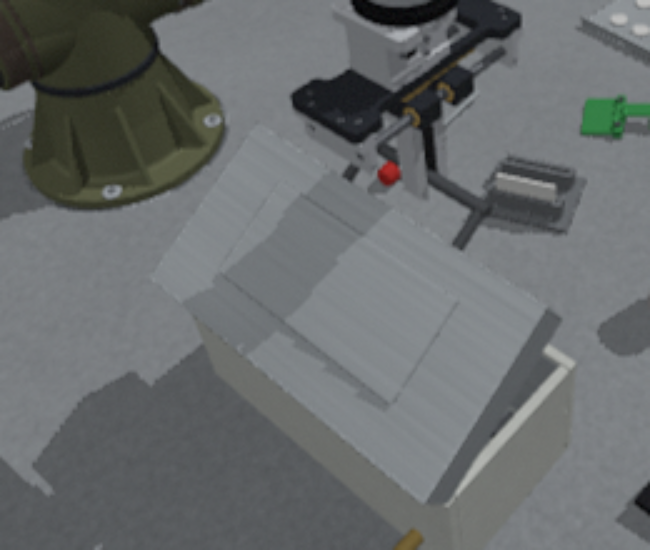

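The view shows the lid held ajar with the bar in the fingers at about (430,170). The lid slope fit disagrees with the bar angle, so I check the lid profile and the bar.

```bash
python3 - <<'E'
from h import *
r=np.array([[np.cos(CY),-np.sin(CY)],[np.sin(CY),np.cos(CY)]])
for n in("side","top"):
    c=camera(n); X=cloud(c).reshape(-1,3); L=(X[:,:2]-C0)@r; px=c["pixels"].reshape(-1,3)
    for y in np.arange(-.11,.05,.015):
        m=(abs(L[:,1]-y)<.0075)&(X[:,2]>.147)&(X[:,2]<.33)&(abs(L[:,0])<.15)&((L[:,0]>.08)|(n=="top"))
        if m.sum()>3: print(n,round(y,3),m.sum(),np.percentile(X[m,2],[10,50,90]).round(4))
    m=(px.max(1)<95)&(abs(L[:,0])<.068)&(abs(L[:,0])>.02)&(abs(L[:,1]-.08)<.03)&(abs(X[:,2]-.262)<.025)
    if m.sum()>3: print(n,"bar",m.sum(),np.percentile(np.c_[L[m],X[m,2]],[10,50,90],axis=0).round(4).tolist())
E
```

```text
side -0.095 328 [0.1809 0.1841 0.1877]
side -0.08 362 [0.189  0.1926 0.1964]
side -0.065 372 [0.1978 0.2019 0.2072]
side -0.05 373 [0.2069 0.2113 0.2158]
side -0.035 367 [0.2159 0.2203 0.2247]
side -0.02 354 [0.2243 0.2289 0.2337]
side -0.005 350 [0.2335 0.2378 0.2422]
side 0.01 337 [0.2418 0.2463 0.2491]
side 0.025 345 [0.2504 0.2543 0.258 ]
side 0.04 92 [0.2584 0.2598 0.2612]
side bar 255 [[-0.0449, 0.0551, 0.2502], [0.0484, 0.0756, 0.2637], [0.0656, 0.0815, 0.2672]]
top -0.095 434 [0.181  0.1846 0.188 ]
top -0.08 103 [0.1883 0.1912 0.195 ]
top -0.065 24 [0.1998 0.202  0.2055]
top -0.05 28 [0.2072 0.2114 0.2146]
top -0.035 40 [0.2158 0.2188 0.2231]
top -0.02 66 [0.2248 0.2296 0.2354]
top -0.005 91 [0.2338 0.2391 0.2434]
top 0.01 102 [0.2428 0.2473 0.2506]
top 0.025 94 [0.2511 0.2544 0.2582]
top 0.04 105 [0.2478 0.2578 0.2616]
top bar 6 [[-0.0245, 0.0635, 0.2531], [-0.0231, 0.0784, 0.2673], [-0.021, 0.0809, 0.2684]]
```

The lid slope is atan(0.585) = 0.53 rad, which agrees with the bar. The lid is in range and at rest, so I hand in.

```bash
python3 -c "
from h import *
o=get_obs(); print(o['time_s'],o['grip_force'],abs(o['joint_vel']).max()); print(hand_in())"
```

```text
21.2 29.99967634677887 0.002036871472492708
the job is handed in; nothing more can be done
None
```

I handed the job in at 21.2 s: the hanger was last measured hanging free on the rail within about 2 mm of the nozzle mark (the closed lid then hid it), and the gripper holds the lid still at about 0.53 rad (30 degrees), with no verdict shown.

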